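Lock the air-probe stand's quick-release clamp

TASK

On the stand that holds the white-capped air probe, first turn the wing nut down until it stops with its long wing level, leaving the cam lever open meanwhile. Then swing the cam lever on the other side fully shut against its firm resistance, so that it lies straight alongside the collar. Do not touch the other, empty stand, which is already locked.

Things in the scene. Friction and masses are not known exactly. Their poses are not given: they have to be found in the camera images.
- stand: Fixed stand to lock: dark base plate, x -37 to 97, y +-50, 12 mm thick; aluminium collar, axis x 45, 38 across, 78 high, holding a probe with white domed cap, 32 across, top at 101. Level skewer along y at height 60: ears to y +-16, saddle to -30, wing nut at +y, cam lever at -y. Origin: on the bench under the skewer's middle; z up, x from skewer to collar. Yaw within 30 deg. All sizes in mm.
- nut (a joint): Steel wing nut on the skewer, centre y 40, z 60 mm of the stand; hub 22 mm across. Flat wings 6 mm thick, 18 mm wide along y: long one reaches 55 mm from the axis, short one 24. Rad: 0 = long wing 1.0 rad above level, slanting up to -x; 1.0 = tight, hard stop, long wing level along -x. Starts 0 to 0.3. Stiff: 0.25 N m (6 N at 40 mm). Push down with shut fingertips; stays where left.
- lever (a joint): Aluminium cam lever, vertical pivot at x 0, y -40 mm of the stand; bar 8 mm thick, 80 mm long from pivot, 51 to 69 mm above bench (last 25 mm: 48 to 72); head 22 mm across. Rad: 0 = open, points to stand's -y; 1.57 = shut, hard stop, points to +x. Starts 0 to 0.3. Needs 0.2 N m; with nut tight it rises from 0.7 rad on to 0.37 (6 N near end). Push with shut fingertips; stays where left.
- spare_stand: The other stand, not to be touched: same shape, size and frame, but its collar is empty (black hole on top, no white cap), its lever is already shut and its long wing already level. Origin on the bench below the middle of its skewer. It stands left or right of the stand to lock, their origins 0.3 to 0.45 m apart.

How it is judged (in metres and radians):
On the way, in this order (a step that is already met when the one before it is completed fails the run):
1. the wing nut is turned to its stop (within 10 degrees) while the lever is still open (less than 0.6 rad) (value of joint nut above 0.82 rad and value of joint lever below 0.6 rad), for 0.2 s.
2. the cam lever is shut (within 10 degrees) with the nut still tight (value of joint lever above 1.39 rad and value of joint nut above 0.82 rad), for 0.2 s.
At the end, for the whole second after the job is handed in: The wing nut is within 10 degrees of its stop (value over 0.82) and the cam lever within 10 degrees of fully shut (value over 1.39), at rest and let go (all of step 2 and velocity of joint lever below 0.1 rad/s); the robot touches nothing.
It fails at once if the empty stand is touched (over 2 N) (contact force between any of the fingers, the arm and spare_stand above 2 N).
It also fails if it takes over 45 s, if anything falls off the work surface, if the arm or the gripper's body presses on something with over 40 N, if the wrist force passes 120 N, or if a joint passes its speed limit or range.

ROBOT

A 6-joint arm with a two-finger parallel gripper is mounted at the origin on the work surface. World frame = base frame: x ahead of the robot, y to its left, z up, the work surface at z = 0. Lengths are in m, angles in degrees, forces in N, time in s.
With the tool pointing down it reaches from about 0.375 to 0.925 m from the base axis. Payload 5.7 kg.
Tool frame: the origin (TCP) lies between the finger pads; the fingertips stand 25 mm ahead of it and the grasp point (between the pads) lies 6 mm ahead of it (env.tcp_to_tips is the z of the fingertips in the tool frame, in m); z points along the fingers, y is the direction in which the jaws open and shut (so a half turn about z gives the same grasp; the last joint's range is limited). The gripper opens to 88 mm and grips with 3 to 60 N. Pads are 20 mm wide; open, the fingers measure 115 mm over their backs; the gripper's body (75 mm by 178 mm) begins 61 mm behind the grasp point.
Start: joints at [-78.501, 20.558, 86.54, -0, 72.909, -6.595], TCP at [0.186, -0.57, 0.248] pointing down, gripper open.
Joint ranges: [-170.27, 170.27], [-57.76, 135], [12.27, 136.19], [-55.21, 235.2], [11.17, 155.16], [-170.74, 170.74]. Speed limits (degrees/s): [136.94, 136.94, 180, 180, 180, 180].

INTERFACE

Orientations are given as a 3x3 rotation matrix whose columns are the frame's x, y, z axes.
In Python, from plant import env gives the robot as it stands.
- The arm moves only by the tool move_arm, never from a script. Its argument "motion" is a list of rows, each a list of 5 numbers: the shift along the tool's x, y, z in cm, then the turn about the tool's z in degrees, then the closure in counts, from 0 (fully open) to 255 (shut). In form: [[dx, dy, dz, turn, gripper], ...]. A call has 1 to 5 rows; each row is the pose to reach, as a shift and turn from the pose commanded when the call began, along the tool's axes at that moment; what a row does not reach only later rows make up. A row lasts 1/8 s, in which the tool goes at most 62.5 mm and 10.7 degrees, less where a joint would pass 70% of its speed; a pose out of reach is approached as far as the arm can. A call with a gripper value outside its range is refused whole. The fingers move at their own pace and stop on an object; the grip force is fixed at half the most. Time passes only in rows, so rows that repeat a pose let the fingers close. It gives the time, the measured TCP pose, the force and the opening at its end, in the units of the state.
- env.read_state(): the state, without advancing time (a new reading comes with each control period).
- env.read_camera(name): name is "side" or "top"; returns a dict with "image" (420x560x3 uint8, red, green, blue), "intrinsics" (3x3 intrinsics, pixels), "dist_coeffs" ([k1, k2, p1, p2, k3] as OpenCV has them; the pictures are not rectified), "pose" (4x4, takes a point from camera to world coordinates). Camera axes: x right, y down, z forward; pixel columns grow to the right and rows downward; lengths in m; the calibration is good to about 2 mm. A picture is of the moment at which its call begins. There is no depth.
- env.close_job(): hands the job in, once; it reports no verdict.
The state is a dict: "time_s": time; "q": joint angles; "dq": joint speeds; "joint_torque": joint torques, N m; "eef_pos": TCP position; "tool_rot": TCP orientation; "force": force on the tool from outside, world axes, zero at the start; "torque": the same for the moment, N m; "width": finger opening in m.
Only numpy, scipy, OpenCV 4.12 (cv2) and the standard library are available. Lean on these libraries where they do the work, as an engineer would, in place of code of your own. Each camera call takes 0.05 s, during which the arm holds its last target. There are 200 camera calls.

## Working session

There is one attempt and no reset: what is moved stays moved. The work goes in short steps, Python scripts to look and compute and a tool call to move; the robot and the scene stay as the last step left them, time stands still between calls to the robot, and variables do not carry over. Pictures are saved under pics/ and viewed, about 8 in all and at most 12, crops included, and the job is handed in when it is done.

Besides the shell and the picture viewer there is one more tool, called after "Emit:" as name([rows], argument=value, ...), one row to a line, values as JSON. move_arm: Moves the arm, as the interface text tells. Its arguments: {"type":"object","properties":{"motion":{"type":"array"}},"required":["motion"]}

```bash
mkdir -p pics; ls; python3 - <<'E'
from plant import env
import cv2
s=env.read_state(); print(s)
for n in("top","side"):
    c=env.read_camera(n); cv2.imwrite(f"pics/{n}0.png",c["image"][:,:,::-1]); print(n,c["intrinsics"],c["dist_coeffs"],c["pose"])
E
```

```text
pics
{'time_s': 0.0, 'q': array([-7.85002913e+01,  2.05971308e+01,  8.65970639e+01, -2.99909311e-04,
        7.29090790e+01, -6.59544650e+00]), 'dq': array([-0.08450276,  0.06242038, -0.10120866, -0.07954488,  0.11623028,
       -0.03765402]), 'joint_torque': array([ 1.11068643e-03, -5.15367508e+01, -2.70727497e+01,  6.75778370e-02,
        3.52097035e-02, -1.39236536e-04]), 'eef_pos': array([ 0.18621456, -0.56970574,  0.24683069]), 'tool_rot': array([[ 9.50541556e-01,  3.10597195e-01, -3.64247386e-04],
       [ 3.10597343e-01, -9.50539938e-01,  1.76528350e-03],
       [ 2.02060416e-04, -1.79110960e-03, -9.99998376e-01]]), 'force': array([-0.64462649, -0.28277167, -1.13137303]), 'torque': array([-0.01360124,  0.01684287,  0.02282302]), 'width': 0.08786446809520701}
top [[472.73565874   0.         284.33190567]
 [  0.         472.73565874 211.3150413 ]
 [  0.           0.           1.        ]] [0.02324254 0.         0.         0.         0.        ] [[ 0.01908505 -0.99404823  0.10725612  0.45839063]
 [-0.99977412 -0.01797058  0.01134775 -0.01687256]
 [-0.00935276 -0.10744846 -0.99416666  0.84110204]
 [ 0.          0.          0.          1.        ]]
side [[401.06089515   0.         279.53067177]
 [  0.         401.06089515 205.26714184]
 [  0.           0.           1.        ]] [-0.0101429  0.         0.         0.         0.       ] [[ 0.87109819 -0.36265946  0.33115866  0.33207067]
 [-0.49110603 -0.64095821  0.5899046  -0.40940343]
 [-0.00167563 -0.67649885 -0.73644178  0.53752783]
 [ 0.          0.          0.          1.        ]]
```

View pics/top0.png

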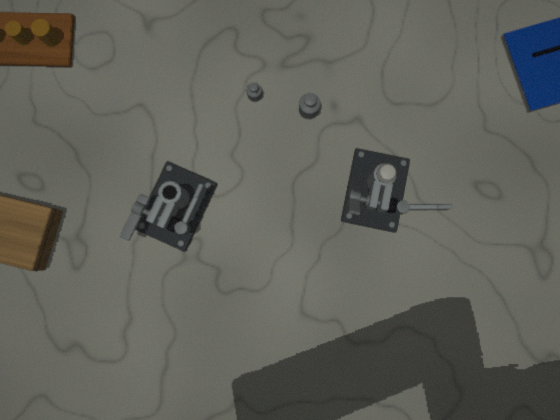

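View pics/side0.png

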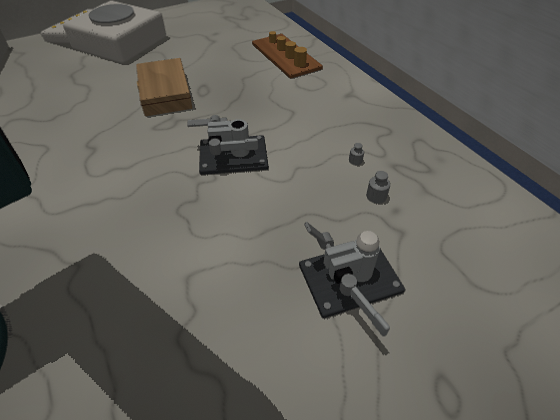

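The stand to lock is on the right in the top view: white cap at (386,173), lever head at (403,207) with its tip at (452,206), and the wing nut at about (357,203). The spare is on the left at about (170,205). Next I'll measure the plate corners, the cap and the lever.

```bash
cat > h.py <<'E'
import cv2, numpy as np
from plant import env
def ray(c,uv):
    p=cv2.undistortPoints(np.float64(uv).reshape(-1,1,2),c["intrinsics"],np.float64(c["dist_coeffs"])).reshape(-1,2)
    d=np.c_[p,np.ones(len(p))]@c["pose"][:3,:3].T
    return c["pose"][:3,3],d
def onz(c,uv,z):
    o,d=ray(c,uv); return o+d*((z-o[2])/d[:,2])[:,None]
def tri(c1,u1,c2,u2):
    o1,d1=ray(c1,u1);o2,d2=ray(c2,u2)
    s=np.linalg.lstsq(np.c_[d1[0],-d2[0]],o2-o1,rcond=None)[0]
    a=o1+s[0]*d1[0];b=o2+s[1]*d2[0]; return (a+b)/2,np.linalg.norm(a-b)
def proj(c,P):
    T=np.linalg.inv(c["pose"]); r=cv2.Rodrigues(T[:3,:3])[0]
    return cv2.projectPoints(np.float64(P).reshape(-1,3),r,T[:3,3],c["intrinsics"],np.float64(c["dist_coeffs"]))[0].reshape(-1,2)
E
python3 - <<'E'
from h import *
t=env.read_camera("top"); s=env.read_camera("side")
im=t["image"]; g=cv2.cvtColor(im,cv2.COLOR_RGB2GRAY)
# dark plate
roi=np.zeros_like(g); roi[130:250,320:470]=1
m=((g<75)&(roi>0)).astype(np.uint8)
cs,_=cv2.findContours(m,cv2.RETR_EXTERNAL,cv2.CHAIN_APPROX_NONE)
k=max(cs,key=cv2.contourArea); print(cv2.contourArea(k))
box=cv2.boxPoints(cv2.minAreaRect(cv2.convexHull(k))); B=onz(t,box,.012); print(box.round(1).tolist()); print((B*1000).round(1).tolist())
print([np.linalg.norm(B[i]-B[(i+1)%4]).round(4) for i in range(4)])
def cap(c,x0,x1,y0,y1):
    I=c["image"][y0:y1,x0:x1].astype(int); m=(I.min(2)>185).astype(np.uint8)
    n,l,st,ce=cv2.connectedComponentsWithStats(m); i=1+np.argmax(st[1:,4]); print("cap",st[i],ce[i]+[x0,y0]); return ce[i]+[x0,y0]
a=cap(t,360,410,150,195); b=cap(s,340,400,220,270); P,e=tri(t,a,s,b); print("cap",P,e)
P,e=tri(t,[403,207],s,[348,281]);print("head",P,e)
P,e=tri(t,[452,206],s,[386,327]);print("tip",P,e)
v=np.hstack([cv2.resize(im[140:240,330:460],None,fx=4,fy=4,interpolation=2)[:400,:520]]); cv2.imwrite("pics/a.png",v[:,:,::-1])
v2=cv2.resize(s["image"][210:345,290:420],None,fx=4,fy=4,interpolation=2); cv2.imwrite("pics/b.png",np.hstack([v2,np.vstack([v,np.zeros((140,520,3),np.uint8)])])[:, :, ::-1][:,:,:][::1,::1])
cv2.imwrite("pics/b.png",cv2.resize(cv2.imread("pics/b.png"),(800,415)))
E
```

```text
4123.0
[[339.8999938964844, 221.39999389648438], [354.79998779296875, 147.1999969482422], [412.79998779296875, 158.8000030517578], [398.0, 233.0]]
[[531.8, -105.4, 12.0], [665.4, -131.0, 12.0], [645.9, -234.0, 12.0], [513.3, -206.9, 12.0]]
[np.float64(0.136), np.float64(0.1048), np.float64(0.1353), np.float64(0.1032)]Traceback (most recent call last):
  File "<stdin>", line 14, in <module>
  File "<stdin>", line 13, in cap
    return _wrapfunc(a, 'argmax', axis=axis, out=out, **kwds)
    return bound(*args, **kwds)
ValueError: attempt to get argmax of an empty sequence
```

```bash
python3 - <<'E'
from h import *
t=env.read_camera("top"); s=env.read_camera("side")
im=t["image"]; g=cv2.cvtColor(im,cv2.COLOR_RGB2GRAY)
roi=np.zeros_like(g); roi[130:250,320:470]=1
m=((g<75)&(roi>0)).astype(np.uint8)
m=cv2.morphologyEx(m,cv2.MORPH_OPEN,np.ones((3,3)))
cs,_=cv2.findContours(m,cv2.RETR_EXTERNAL,cv2.CHAIN_APPROX_NONE)
k=cv2.convexHull(max(cs,key=cv2.contourArea))
q=cv2.approxPolyN(k,4).reshape(-1,2); B=onz(t,q,.012); print(q.tolist(),(B*1000).round(1).tolist())
print([np.linalg.norm(B[i]-B[(i+1)%4]).round(4) for i in range(4)])
def cap(c,x0,x1,y0,y1,th):
    I=c["image"][y0:y1,x0:x1].astype(int); m=(I.min(2)>th).astype(np.uint8)
    n,l,st,ce=cv2.connectedComponentsWithStats(m); i=1+np.argmax(st[1:,4]); print("cap",I.min(2).max(),st[i],ce[i]+[x0,y0]); return ce[i]+[x0,y0]
a=cap(t,360,410,150,195,150); b=cap(s,340,400,220,270,150); P,e=tri(t,a,s,b); print("cap",P,e)
P,e=tri(t,[403,207],s,[348,281]);print("head",P,e)
P,e=tri(t,[452,206],s,[386,327]);print("tip",P,e)
v=cv2.resize(im[140:240,330:460],None,fx=3,fy=4,interpolation=2);v=cv2.resize(im[140:240,330:460],(520,400),interpolation=2)
v2=cv2.resize(s["image"][210:345,290:420],(520,540),interpolation=2)
o=np.hstack([v2,np.vstack([v,np.zeros((140,520,3),np.uint8)])])
cv2.imwrite("pics/b.png",cv2.resize(o,(800,415))[:,:,::-1])
E
```

```text
[[410, 158], [396, 233], [340, 221], [355, 148]] [[647.2, -229.0, 12.0], [513.2, -203.4, 12.0], [532.5, -105.6, 12.0], [663.8, -131.4, 12.0]]
[np.float64(0.1364), np.float64(0.0998), np.float64(0.1339), np.float64(0.099)]Traceback (most recent call last):
  File "<stdin>", line 14, in <module>
  File "<stdin>", line 13, in cap
    return _wrapfunc(a, 'argmax', axis=axis, out=out, **kwds)
    return bound(*args, **kwds)
ValueError: attempt to get argmax of an empty sequence
```

```bash
cat >> h.py <<'E'
YAW=np.radians(-11.0); O=np.array([.5598,-.1617,0])
RS=np.array([[np.cos(YAW),-np.sin(YAW),0],[np.sin(YAW),np.cos(YAW),0],[0,0,1]])
def W(x,y,z): return O+RS@(np.array([x,y,z])/1000)
def S(P): return (RS.T@(P-O)*1000).round(1)
E
python3 - <<'E'
from h import *
t=env.read_camera("top"); s=env.read_camera("side")
im=t["image"]
def cap(c,x0,x1,y0,y1):
    I=c["image"][y0:y1,x0:x1].astype(int).min(2); th=np.percentile(I,60)*.5+I.max()*.5; m=(I>I.max()*.8).astype(np.uint8)
    n,l,st,ce=cv2.connectedComponentsWithStats(m); i=1+np.argmax(st[1:,4]); print("cap",I.max(),st[i],ce[i]+[x0,y0]); return ce[i]+[x0,y0]
a=cap(t,370,402,158,190); b=cap(s,350,385,228,262); P,e=tri(t,a,s,b); print("cap",S(P),e)
P,e=tri(t,[403,207],s,[348,281]);print("head",S(P),e)
P,e=tri(t,[452,206],s,[386,327]);print("tip",S(P),e)
v=cv2.resize(im[140:240,330:460],(520,400),interpolation=2); v2=cv2.resize(s["image"][210:345,290:420],(520,540),interpolation=2)
for c,I,x0,y0 in((t,v,330,140),(s,v2,290,210)):
    for p in [(-37,50,12),(-37,-50,12),(97,50,12),(97,-50,12),(45,0,101),(0,40,60),(0,-40,70)]:
        u=((proj(c,W(*p))[0]-[x0,y0]+.5)*4).astype(int); cv2.circle(I,tuple(map(int,u)),3,(255,0,0),-1)
    for a in (0,.15,.3):
        u=((proj(c,W(-55*np.cos(1-a),40,60+55*np.sin(1-a)))[0]-[x0,y0]+.5)*4).astype(int); cv2.circle(I,tuple(map(int,u)),3,(0,int(800*a),255),-1)
o=np.hstack([v2,np.vstack([v,np.zeros((140,520,3),np.uint8)])])
cv2.imwrite("pics/b.png",cv2.resize(np.clip(o.astype(int)*1.5,0,255).astype(np.uint8),(800,415))[:,:,::-1])
E
```

```text
cap 139 [ 10   7  15  15 166] [387.27108434 171.78915663]
cap 150 [ 10   3  17  14 183] [368.38797814 237.16393443]
cap [46.4 -0.5 99.9] 0.0020465756414636354
head [  0.7 -40.9  72.2] 0.0017051777590617384
tip [  17.2 -116.9   75. ] 0.0005255323151172756
```

View pics/b.png

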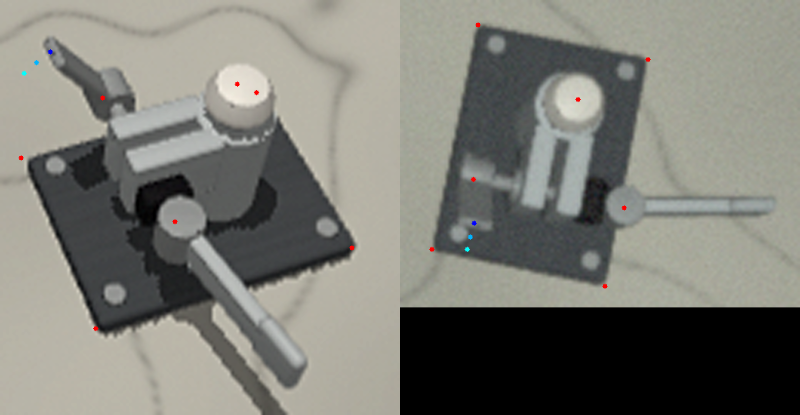

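The plate corners, cap (46,0,100) and lever head (1,-41,72) all match the given geometry. The lever is at about 0.2 rad and the nut at about 0. Next I'll work out the approach moves.

```bash
cat >> h.py <<'E'
def plan(pts):
    "stand-frame finger-tip centres (mm) -> tool shift in cm from the present pose, turn to stand yaw"
    s=env.read_state(); R=s["tool_rot"]; L=env.tcp_to_tips
    yaw=np.degrees(np.arctan2(R[1,0],R[0,0])); print("t",round(s["time_s"],2),"tip now",S(s["eef_pos"]+R[:,2]*L),"turn",round(yaw+11,1),"F",s["force"].round(1),"w",round(s["width"],4))
    for p in pts: print(p,(100*R.T@(W(*p)+[0,0,L]-s["eef_pos"])).round(2))
E
python3 - <<'E'
from h import *
print(env.tcp_to_tips); plan([(-8,40,190),(-8,40,130)])
E
```

```text
0.025
t 0.4 tip now [-288.7 -472.3  222.5] turn 29.1 F [-1.  -0.2  0.5] w 0.088
(-8, 40, 190) [ 49.44 -31.11   3.26]
(-8, 40, 130) [ 49.44 -31.11   9.26]
```

Emit:
move_arm([
  [5.3,-3.3,0,6,255],
  [10.6,-6.6,0,12,255],
  [15.9,-10,0.5,18,255],
  [21.2,-13.3,1,24,255],
  [26.5,-16.6,1.5,29,255],
])

```text
time_s: 1.02
eef_pos: [0.3872, -0.3295, 0.2329]
tool_rot: [[0.981, -0.193, 0.001], [-0.193, -0.981, -0.001], [0.001, 0.0, -1.0]]
force: [0.4, -0.7, 0.4]
width: 0.0411
```

```bash
python3 - <<'E'
from h import *
plan([(-8,40,190),(-8,40,130)])
E
```

```text
t 1.02 tip now [-137.4 -197.6  207.9] turn -0.1 F [ 0.4 -0.7  0.4] w 0.0411
(-8, 40, 190) [ 12.9  -23.79   1.79]
(-8, 40, 130) [ 12.89 -23.79   7.79]
```

Emit:
move_arm([
  [2.6,-4.8,0,0,255],
  [5.2,-9.6,0,0,255],
  [7.8,-14.4,0,0,255],
  [10.4,-19.2,0.8,0,255],
  [12.9,-23.8,1.8,0,255],
])

```text
time_s: 1.65
eef_pos: [0.5591, -0.1201, 0.215]
tool_rot: [[0.982, -0.189, 0.001], [-0.189, -0.982, -0.0], [0.001, 0.0, -1.0]]
force: [1.1, -0.0, 0.5]
width: 0.0002
```

Emit:
move_arm([
  [0,0,2,0,255],
  [0,0,4,0,255],
  [0,0,6,0,255],
  [0,0,6,0,255],
])

```text
time_s: 2.15
eef_pos: [0.5566, -0.1211, 0.1534]
tool_rot: [[0.982, -0.189, -0.003], [-0.189, -0.982, 0.001], [-0.003, -0.001, -1.0]]
force: [-0.3, 0.5, 0.1]
width: 0.0004
```

```bash
python3 - <<'E'
from h import *
r=42
pts=[]
for a in (57,45,30,15,5,0):
    a=np.radians(a); pts.append((round(-r*np.cos(a)+3*np.sin(a)+10,1),40,round(60+r*np.sin(a)+3*np.cos(a),1)))
plan(pts)
for n,b in(("side",(290,150,450,330)),("top",(300,100,460,260))):
    c=env.read_camera(n)["image"][b[1]:b[3],b[0]:b[2]]; cv2.imwrite(f"pics/c_{n}.png",cv2.resize(np.clip(c*1.5,0,255).astype(np.uint8),(400,450))[:,:,::-1])
cv2.imwrite("pics/c.png",np.hstack([cv2.imread("pics/c_side.png"),cv2.imread("pics/c_top.png")]))
E
```

```text
t 2.15 tip now [-10.9  39.2 128.4] turn 0.1 F [-0.3  0.5  0.1] w 0.0004
(np.float64(-10.4), 40, np.float64(96.9)) [ 0.06 -0.08  3.15]
(np.float64(-17.6), 40, np.float64(91.8)) [-0.66 -0.08  3.66]
(np.float64(-24.9), 40, np.float64(83.6)) [-1.39 -0.08  4.49]
(np.float64(-29.8), 40, np.float64(73.8)) [-1.88 -0.08  5.47]
(np.float64(-31.6), 40, np.float64(66.6)) [-2.05 -0.08  6.19]
(np.float64(-32.0), 40, np.float64(63.0)) [-2.09 -0.08  6.55]
```

View pics/c.png

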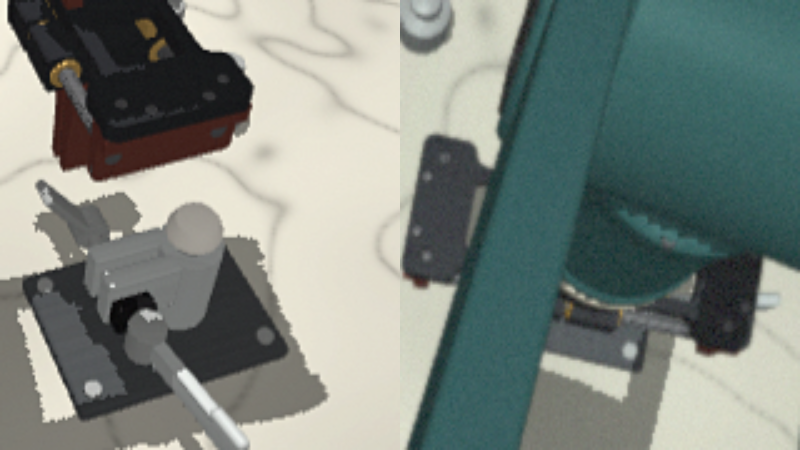

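```bash
python3 - <<'E'
from h import *
c=env.read_camera("side")
f=lambda x,y,z: ((proj(c,W(x,y,z))[0]-[290,150])*2.5).round()
for p in [(-11,39,128),(-21,25.5,128),(-1,25.5,128),(26,-50,208),(-48,-50,208),(-48,128,208)]: print(p,f(*p))
E
```

```text
(-11, 39, 128) [ 74. 158.]
(-21, 25.5, 128) [ 66. 181.]
(-1, 25.5, 128) [101. 172.]
(26, -50, 208) [243. 162.]
(-48, -50, 208) [ 87. 204.]
(-48, 128, 208) [-42. -42.]
```

Both views show the finger tip where it should be, beside the raised wing: projected (74,158), seen at about (75,165). Pushing the wing down along its arc.

Emit:
move_arm([
  [0,-0.1,1.6,0,255],
  [0.1,-0.1,3.0,0,255],
  [-0.3,-0.1,3.4,0,255],
  [-0.7,-0.1,3.7,0,255],
  [-1.1,-0.1,4.1,0,255],
])

```text
time_s: 2.92
eef_pos: [0.5491, -0.119, 0.1146]
tool_rot: [[0.982, -0.189, 0.004], [-0.189, -0.982, -0.001], [0.004, 0.0, -1.0]]
force: [2.7, 0.9, 6.5]
width: 0.0008
```

```bash
python3 - <<'E'
from h import *
plan([(-24.9,40,83.6),(-29.8,40,73.8),(-31.6,40,66.6),(-32,40,62)])
E
```

```text
t 2.92 tip now [-18.5  39.9  89.6] turn 0.1 F [2.7 0.9 6.5] w 0.0008
(-24.9, 40, 83.6) [-0.63 -0.02  0.6 ]
(-29.8, 40, 73.8) [-1.12 -0.02  1.57]
(-31.6, 40, 66.6) [-1.31 -0.02  2.29]
(-32, 40, 62) [-1.35 -0.02  2.75]
```

Emit:
move_arm([
  [-0.3,0,0.4,0,255],
  [-0.55,0,0.9,0,255],
  [-0.8,0,1.4,0,255],
  [-0.95,0,2.0,0,255],
  [-1.0,0,2.4,0,255],
])

```text
time_s: 3.55
eef_pos: [0.5378, -0.1168, 0.09]
tool_rot: [[0.982, -0.189, 0.001], [-0.189, -0.982, -0.0], [0.001, 0.0, -1.0]]
force: [-0.4, 0.5, 5.6]
width: 0.0002
```

Emit:
move_arm([
  [0,0,0.1,0,255],
  [0,0,0.2,0,255],
  [0,0,0.2,0,255],
  [0,0,0.2,0,255],
])

```text
time_s: 4.05
eef_pos: [0.5376, -0.1168, 0.0882]
tool_rot: [[0.982, -0.189, 0.001], [-0.189, -0.982, -0.0], [0.001, 0.0, -1.0]]
force: [-0.4, 0.0, 6.9]
width: 0.0006
```

```bash
python3 - <<'E'
from h import *
plan([(-32,40,62)])
E
```

```text
t 4.05 tip now [-30.3  39.9  63.2] turn 0.1 F [-0.4  0.   6.9] w 0.0006
(-32, 40, 62) [-0.17 -0.01  0.12]
```

Emit:
move_arm([
  [0,0,0.1,0,255],
  [0,0,0.2,0,255],
  [0,0,0.2,0,255],
])

```text
time_s: 4.42
eef_pos: [0.5377, -0.1168, 0.0877]
tool_rot: [[0.982, -0.189, 0.001], [-0.189, -0.982, -0.0], [0.001, 0.0, -1.0]]
force: [-5.0, 1.7, 22.6]
width: 0.0005
```

The force rose to 22 N with no further motion, so the wing is on its stop. Lifting off and going behind the lever.

Emit:
move_arm([
  [0,0,-2.5,0,255],
  [0,0,-5,0,255],
  [0.4,5,-5.5,0,255],
  [0.8,10,-5.5,0,255],
  [1.2,15.8,-5.5,0,255],
])

```text
time_s: 5.05
eef_pos: [0.5188, -0.2749, 0.1405]
tool_rot: [[0.982, -0.188, -0.0], [-0.188, -0.982, 0.001], [-0.0, -0.0, -1.0]]
force: [1.1, -0.4, 0.5]
width: 0.0002
```

```bash
python3 - <<'E'
from h import *
pts=[(-18,-118,100),(-18,-118,55)]
r=65
for th in (.2,.5,.8,1.1,1.4,1.57):
    c,s_=np.cos(th),np.sin(th); pts.append((round(r*s_-4*c-10,1),round(-40-r*c-4*s_-13.5,1),55))
plan(pts)
for n,b in(("side",(290,170,450,350)),("top",(300,100,460,280))):
    c=env.read_camera(n)["image"][b[1]:b[3],b[0]:b[2]]; cv2.imwrite(f"pics/d_{n}.png",cv2.resize(np.clip(c*1.5,0,255).astype(np.uint8),(400,450))[:,:,::-1])
cv2.imwrite("pics/d.png",np.hstack([cv2.imread("pics/d_side.png"),cv2.imread("pics/d_top.png")]))
E
```

```text
t 5.05 tip now [ -18.7 -118.9  115.5] turn 0.2 F [ 1.1 -0.4  0.5] w 0.0002
(-18, -118, 100) [ 0.07 -0.09  1.55]
(-18, -118, 55) [ 0.07 -0.09  6.05]
(np.float64(-1.0), np.float64(-118.0), 55) [ 1.77 -0.09  6.05]
(np.float64(17.7), np.float64(-112.5), 55) [ 3.64 -0.63  6.05]
(np.float64(33.8), np.float64(-101.7), 55) [ 5.25 -1.71  6.05]
(np.float64(46.1), np.float64(-86.5), 55) [ 6.49 -3.22  6.05]
(np.float64(53.4), np.float64(-68.5), 55) [ 7.22 -5.02  6.05]
(np.float64(55.0), np.float64(-57.6), 55) [ 7.38 -6.11  6.05]
```

View pics/d.png

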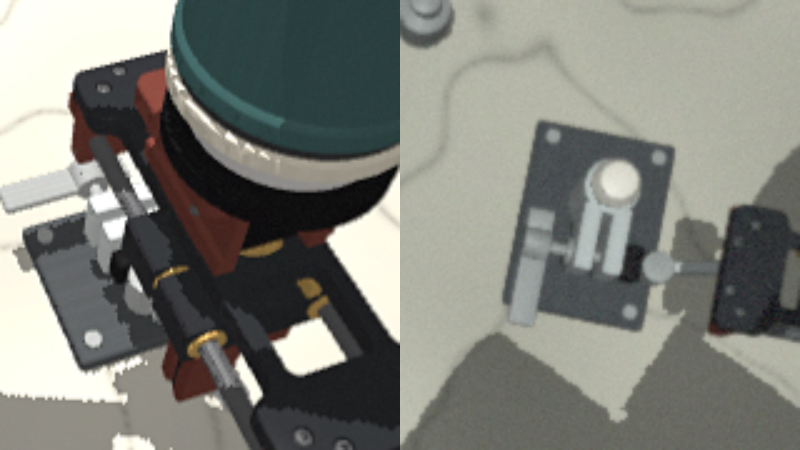

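The wing now lies level along -x in both crops (side (40,190), top (527,275)). The lever is still open, with its head at (658,266) pointing right. Going down behind the lever, then pushing.

Emit:
move_arm([
  [0,0,3,0,255],
  [0,0,6.2,0,255],
  [0.9,0,6.2,0,255],
  [1.8,0,6.2,0,255],
  [2.7,-0.3,6.2,0,255],
])

```text
time_s: 5.78
eef_pos: [0.5473, -0.277, 0.0798]
tool_rot: [[0.982, -0.189, 0.0], [-0.189, -0.982, -0.002], [0.001, 0.001, -1.0]]
force: [-3.2, -2.6, -1.1]
width: 0.0005
```

```bash
cat > p.py <<'E'
from h import *
pts=[];r=65
for th in (.35,.5,.65,.8,.95,1.1,1.25,1.4,1.57):
    c,s_=np.cos(th),np.sin(th); pts.append((float(round(r*s_-4*c-10,1)),float(round(-40-r*c-4*s_-13.5,1)),54))
plan(pts)
E
python3 p.py
```

```text
t 5.78 tip now [   9.7 -115.6   54.8] turn 0.1 F [-3.2 -2.6 -1.1] w 0.0005
(8.5, -115.9, 54) [-0.12  0.04  0.08]
(17.7, -112.5, 54) [ 0.8  -0.3   0.08]
(26.2, -107.7, 54) [ 1.65 -0.78  0.08]
(33.8, -101.7, 54) [ 2.42 -1.38  0.08]
(40.5, -94.6, 54) [ 3.09 -2.09  0.08]
(46.1, -86.5, 54) [ 3.65 -2.89  0.08]
(50.4, -77.8, 54) [ 4.08 -3.76  0.08]
(53.4, -68.5, 54) [ 4.38 -4.69  0.08]
(55.0, -57.6, 54) [ 4.55 -5.78  0.08]
```

Contact made (about 4 N, the lever's expected resistance). Continuing along the arc.

Emit:
move_arm([
  [0.8,-0.3,0,0,255],
  [1.6,-0.8,0,0,255],
  [2.4,-1.4,0,0,255],
  [3.1,-2.1,0,0,255],
  [3.6,-2.9,0,0,255],
])

```text
time_s: 6.4
eef_pos: [0.5885, -0.2548, 0.0791]
tool_rot: [[0.982, -0.189, 0.002], [-0.189, -0.982, -0.001], [0.002, 0.001, -1.0]]
force: [0.4, -6.4, 0.2]
width: 0.0002
```

```bash
python3 p.py
```

```text
t 6.4 tip now [ 46.  -85.9  54.1] turn 0.1 F [ 0.4 -6.4  0.2] w 0.0002
(8.5, -115.9, 54) [-3.75  3.    0.  ]
(17.7, -112.5, 54) [-2.83  2.66  0.  ]
(26.2, -107.7, 54) [-1.98  2.18  0.  ]
(33.8, -101.7, 54) [-1.22  1.58  0.01]
(40.5, -94.6, 54) [-0.55  0.87  0.01]
(46.1, -86.5, 54) [0.02 0.06 0.01]
(50.4, -77.8, 54) [ 0.45 -0.81  0.01]
(53.4, -68.5, 54) [ 0.75 -1.74  0.01]
(55.0, -57.6, 54) [ 0.91 -2.83  0.01]
```

Emit:
move_arm([
  [0.4,-0.8,0,0,255],
  [0.7,-1.7,0,0,255],
  [0.85,-2.3,0,0,255],
  [0.9,-2.7,0,0,255],
  [0.9,-2.8,0,0,255],
])

```text
time_s: 7.02
eef_pos: [0.6036, -0.2293, 0.0792]
tool_rot: [[0.982, -0.189, 0.004], [-0.189, -0.982, -0.002], [0.004, 0.001, -1.0]]
force: [2.8, -6.2, -2.3]
width: 0.0008
```

Emit:
move_arm([
  [0,-0.1,0,0,255],
  [0,-0.2,0,0,255],
  [0,-0.2,0,0,255],
])

```text
time_s: 7.4
eef_pos: [0.6039, -0.2274, 0.0792]
tool_rot: [[0.982, -0.189, 0.004], [-0.189, -0.982, -0.002], [0.004, 0.001, -1.0]]
force: [3.0, -6.2, -1.1]
width: 0.0006
```

```bash
python3 p.py|sed -n '1p;$p'
```

```text
t 7.4 tip now [ 56.  -56.1  54.2] turn 0.1 F [ 3.  -6.2 -1.1] w 0.0006
(55.0, -57.6, 54) [-0.09  0.15  0.02]
```

Emit:
move_arm([
  [0,-0.1,0,0,255],
  [0,-0.2,0,0,255],
  [0,-0.2,0,0,255],
])

```text
time_s: 7.78
eef_pos: [0.6045, -0.2255, 0.0793]
tool_rot: [[0.982, -0.189, 0.004], [-0.189, -0.982, -0.002], [0.005, 0.001, -1.0]]
force: [2.7, -6.4, -1.4]
width: 0.0007
```

Emit:
move_arm([
  [0,-0.1,0,0,255],
  [0,-0.2,0,0,255],
  [0,-0.3,0,0,255],
  [0,-0.3,0,0,255],
])

```text
time_s: 8.28
eef_pos: [0.6048, -0.2243, 0.0793]
tool_rot: [[0.982, -0.189, 0.004], [-0.189, -0.982, -0.005], [0.005, 0.004, -1.0]]
force: [0.7, -11.3, -2.5]
width: 0.0004
```

```bash
python3 - <<'E'
from h import *
plan([(56,-95,54)])
for n,b in(("side",(290,170,450,350)),("top",(300,100,460,280))):
    c=env.read_camera(n)["image"][b[1]:b[3],b[0]:b[2]]; cv2.imwrite(f"pics/e_{n}.png",cv2.resize(np.clip(c*1.5,0,255).astype(np.uint8),(400,450))[:,:,::-1])
cv2.imwrite("pics/e.png",np.hstack([cv2.imread("pics/e_side.png"),cv2.imread("pics/e_top.png")]))
E
```

```text
t 8.28 tip now [ 56.3 -52.9  54.3] turn 0.1 F [  0.7 -11.3  -2.5] w 0.0004
(56, -95, 54) [-0.02  4.21  0.04]
```

View pics/e.png

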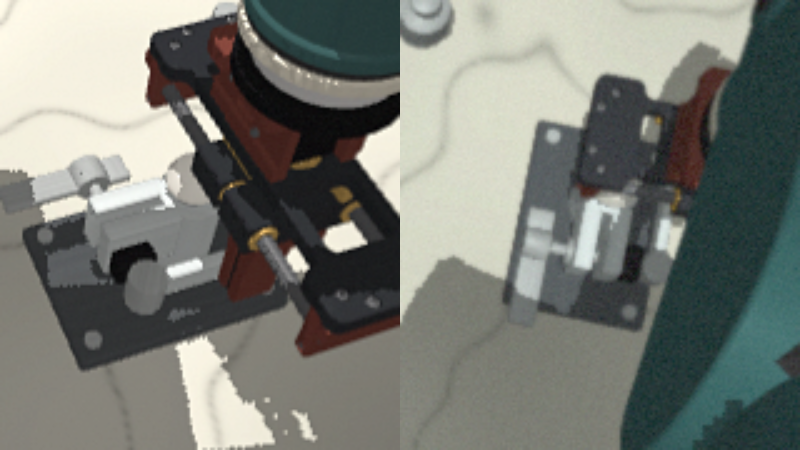

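The lever lies along the collar (side crop, (185,268)) and the force has gone past its friction level to 11 N with little motion, so it is on its stop. The nut wing is still level. Backing off.

Emit:
move_arm([
  [0,1.5,0,0,255],
  [0,4,0,0,255],
  [0,6,-2,0,255],
  [0,9,-7,0,255],
  [0,13,-11,0,255],
])

```text
time_s: 9.0
eef_pos: [0.5775, -0.3505, 0.19]
tool_rot: [[0.982, -0.189, -0.0], [-0.189, -0.982, 0.001], [-0.0, -0.001, -1.0]]
force: [0.5, -0.7, -0.2]
width: 0.0001
```

Emit:
move_arm([
  [0,6,0,0,255],
  [0,12,0,0,255],
  [0,18,0,0,255],
  [0,18,0,0,255],
])

```text
time_s: 9.5
eef_pos: [0.5414, -0.5317, 0.188]
tool_rot: [[0.981, -0.194, 0.0], [-0.194, -0.981, -0.001], [0.0, 0.001, -1.0]]
force: [-0.2, -0.1, 0.2]
width: 0.0005
```

```bash
python3 - <<'E'
from h import *
plan([])
t=env.read_camera("top"); s=env.read_camera("side")
def q(c,x0,y0,w,h,ps):
    I=cv2.resize(np.clip(c["image"][y0:y0+h,x0:x0+w]*1.5,0,255).astype(np.uint8),(w*3,h*3),interpolation=2)
    for p in ps: cv2.circle(I,tuple(map(int,(proj(c,W(*p))[0]-[x0,y0]+.5)*3)),2,(255,0,0),-1)
    return I
ps=[(80,-40,72),(0,-40,72),(-55,40,63)]
o=np.hstack([q(s,285,200,130,130,ps),q(t,320,125,130,130,ps)]); cv2.imwrite("pics/f.png",o[:,:,::-1])
E
```

```text
t 9.5 tip now [  52.6 -366.8  163. ] turn -0.2 F [-0.2 -0.1  0.2] w 0.0005
```

View pics/f.png

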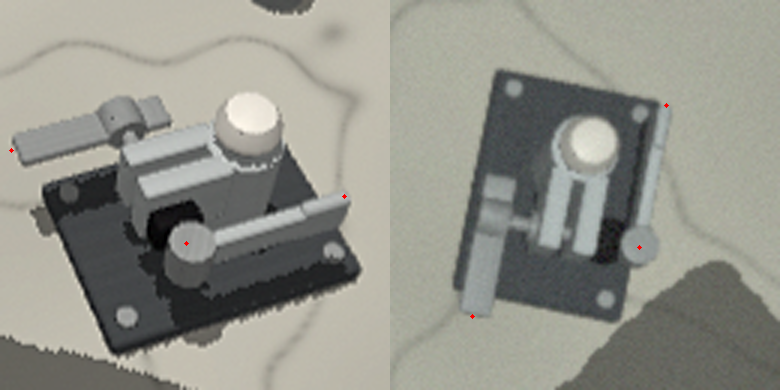

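The lever runs from head (640,247) to tip (661,108), parallel to the plate edge and within about 2 px of the predicted shut tip. The wing is level along -x, and nothing is touching the arm. Handing in.

```bash
python3 -c "
from plant import env
print(env.close_job())"
```

```text
the job is handed in; nothing more can be done
None
```

The job is handed in. The wing nut is tight and the cam lever is shut on the stand with the white-capped probe. The hand-in reports no verdict.

- **Nut:** I pushed the long wing down along its arc with shut fingertips. At level the force jumped from about 7 N to 22 N with almost no further motion, so it is on its stop. The lever was untouched and still open at about 0.2 rad.
- **Lever:** I then pushed the lever round from behind, near its end. The force stayed at about 6 to 7 N until the end, then rose to 11 N with little motion, so I took that as its stop.
- **Last check:** Both cameras show the wing level along -x and the lever straight alongside the collar. The lever's tip is within about 2 pixels (roughly 3 mm, 2°) of where a fully shut lever should be.
- **Clearance and time:** The arm had backed well clear with no force reading, and the last move ended at 9.5 s. It never came near the empty stand.

One measurement disagreed: the lever stopped about 5 mm further along in fingertip position than I had calculated. The fingertips are probably thinner than the 13.5 mm each I assumed, and the last picture shows the lever where it should be.

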